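# Seat a plug valve's tapered plug and check that it rocks free

### The arm

A 6-joint arm with a two-finger parallel gripper is mounted at the origin on the work surface; the furniture and walls round the work are solid. World frame = base frame: x ahead of the robot, y to its left, z up, the work surface at z = 0. Lengths are in m, angles in degrees, forces in N, time in s.
With the tool pointing down it reaches from about 0.3 to 0.75 m from the base axis. Payload 8.5 kg.
Tool frame: the origin (TCP) lies at the very end of the fingers, on their centre line; the grasp point (between the pads) lies 19 mm behind it (env.hold_point_z is the distance from the TCP to the grasp point, in m); z points along the fingers, y is the line along which they close (so a half turn about z gives the same grasp; the last joint's range is limited). The gripper opens to 85 mm and grips with 20 to 120 N. Pads are 22 mm wide; open, the fingers measure 114 mm over their backs; the gripper's body (76 mm by 85 mm) begins 54 mm behind the grasp point. The pads swing forward as they close: fully open they stand 13 mm farther back than shut.
Start: joints at [-78.283, 21.807, 74.336, -0, 83.858, -12.336], TCP at [0.224, -0.502, 0.231] pointing down, gripper open.
Joint ranges: [-178.18, 178.18], [-50.72, 133.34], [12.68, 142.11], [-81.47, 261.47], [9.98, 163.14], [-165.26, 165.26]. Speed limits (degrees/s): [136.94, 136.94, 180, 180, 180, 180].

### API

Orientations are given as a 3x3 rotation matrix whose columns are the frame's x, y, z axes.
In Python, from rig import env, optics gives the robot as it stands.
- The arm moves only by the shell command python3 -m jog 'ROWS' [OPENING] [FORCE]. ROWS is JSON, a list of rows, each an object with "linear": the shift along the tool's x, y, z in units of 40 mm (1.0 is 40 mm), a list of three; "roll": the turn about the tool's z in units of 5 degrees (1.0 is 5 degrees). A call has 1 to 12 rows; each row shifts and turns the commanded pose from where the row before left it, along the tool's axes as they then stand; what a row does not reach is not made up. A row lasts 1/12 s, in which the tool goes at most 41.7 mm and 7.16 degrees, less where a joint would pass 70% of its speed; a pose out of reach is approached as far as the arm can. A call is refused whole if a number of a shift passes 1 or a number of a turn 1, either way. A call with a gripper value outside its range is refused whole. OPENING is the opening, from -1 (shut) to 1 (fully open), set as the call begins (- or left out, the last holds). The fingers move at their own pace and stop on an object; FORCE is the grip in N (left out, the last holds). Time passes only in rows, so rows that do not move let the fingers close. It gives the time, the measured TCP pose, the force, the opening and the grip force at its end, in the units of the state.
- env.observe(): the state, without advancing time (a new reading comes with each control period).
- optics.get_image(name): name is "scene" or "top" or "wrist"; returns the picture (400x640x3 uint8, red, green, blue); there is no depth.
- optics.calibration(name): a dict with "fov_y" (degrees; the focal length in pixels is half the picture's height over the tangent of half this angle, whatever the lens; pixels are square), "cx", "cy" (the principal point, pixels), "T" (4x4, takes a point from camera to world coordinates). Camera axes: x right, y down, z forward; pixel columns grow to the right and rows downward; lengths in m; the calibration is good to about 2 mm. A picture is of the moment at which its call begins: read the wrist's pose just before it. calibration takes no time and is no camera call; for the wrist camera it gives the pose at the moment of the call.
- env.close_job(): hands the job in; it is judged then, once.
The state is a dict: "time_s": time; "q": joint angles; "qvel": joint speeds; "joint_efforts": joint torques, N m; "position": TCP position; "tool_rot": TCP orientation; "ft_force": force on the tool from outside, world axes, zero at the start; "wrist_torque": the same for the moment, N m; "grip_width": finger opening in m; "gripper_force": force on a finger pad.
Only numpy, scipy, OpenCV 4.12 (cv2) and the standard library are available. Lean on these libraries where they do the work, as an engineer would, in place of code of your own. Each camera call takes 0.05 s, during which the arm holds its last target. There are 200 camera calls.

### The job

Take the steel tapered plug with the blue handle bar out of the white rack, lower it (do not drop it) into its matching tapered seat in the steel valve body and press it fully home, upright, with its handle bar in line with the valve's pipe. Then check that it rocks free: turn it by its bar about 45 degrees to one side and back in line while it stays seated, and let go. Leave the brass plug with the red bar in the rack, and the beaker and the crucible where they stand.

Things in the scene. Friction and masses are not known exactly. Their poses are not given: they have to be found in the camera images.
- plug_blue: the plug to fit, 0.14 to 0.28 kg. Origin: centre of its flat small end, z up its axis. Steel cone, radius 10 mm at z=0 growing evenly to 24.3 mm at z=46; neck of radius 9 mm to z=56; blue bar 64 mm long (its x), 12 mm thick (its y), z=56 to 78 mm, to be gripped from above across the 12 mm. Stands upright in a hole of the rack with 2 mm of play
- plug_red: the other plug, not for this valve: brass, slimmer taper (radius 15 mm at the bottom, 21 mm at z=46 mm), same neck and bar but the bar is red; origin and axes as plug_blue; stands in the rack's other hole
- rack: fixed white block 80 (x) x 180 (y) x 38 mm high, origin at the centre of its underside; two round holes of 43 mm diameter, 30 mm deep (floor at z=8 mm), at y=+55 and -55 mm in its frame
- valve: fixed steel valve body on a grey base plate 130 (x) x 84 (y) x 10 mm with 5 mm bolt heads; origin at the centre of its underside, z up. Its pipe runs along its x axis at z=30 mm and ends in 34 mm flanges at x=+-72 mm. The cup is a cone round z from z=10 mm to the rim at z=60 mm, outer radius 29 mm at the rim
- seat (a point): centre of the seat's mouth, in the plane of the rim, 60 mm above the valve's underside, axes as valve. Seat radius 23.3 mm here, narrowing 0.311 mm per mm of depth like plug_blue. Fully home, plug_blue's origin is 42.6 mm below this point and 3.4 mm of its cone shows above the rim. Friction can hold it high: press it home with 5 to 15 N; seated, it turns with a light twist
- beaker: bystander: empty clear beaker, 72 mm across, 92 mm tall; origin at the centre of its underside
- crucible: bystander: white porcelain crucible with lid, 44 mm across, 48 mm tall; origin at the centre of its underside
There are look-alikes about, which are no part of the job. Leave any green or purple look-alike of the plug_blue alone.

How it is judged:
By the outcome, as a careful person would: the job done as asked, in the order asked, and still so for the second after the job is handed in, with the robot touching nothing.
It also fails if it takes over 42 s, if anything falls off the work surface, if the arm or the gripper's body presses on something with over 40 N, if the wrist force passes 120 N, or if a joint passes its speed limit or range.

## Working session

There is one attempt and no reset: what is moved stays moved. The work goes in short steps, Python scripts to look and compute and a shell command to move; the robot and the scene stay as the last step left them, time stands still between calls to the robot, and variables do not carry over. Pictures are saved under pics/ and viewed, at most 10 in all, crops included, and the job is handed in when it is done.

```bash
ls; mkdir -p pics; python3 - <<'E'
from rig import env, optics
import cv2, numpy as np
for n in ("scene","top"):
    im=optics.get_image(n); cv2.imwrite(f"pics/{n}0.png",im[:,:,::-1])
    c=optics.calibration(n); print(n,c["fov_y"],c["cx"],c["cy"],np.round(c["T"],3).tolist(), [k for k in c])
s=env.observe(); print(s["time_s"],s["position"],np.round(s["tool_rot"],3).tolist(),env.hold_point_z)
E
```

```text
pics
scene 52.79326469728498 311.93079725980124 203.58483267385344 [[-0.722, -0.359, 0.591, -0.034], [-0.691, 0.395, -0.605, 0.508], [-0.016, -0.846, -0.533, 0.555], [0.0, 0.0, 0.0, 1.0]] ['fov_y', 'cx', 'cy', 'T']
top 48.43631619209623 319.44910870065496 198.42854845568112 [[-0.002, -0.991, 0.137, 0.378], [-1.0, 0.004, 0.018, -0.031], [-0.019, -0.137, -0.99, 1.084], [0.0, 0.0, 0.0, 1.0]] ['fov_y', 'cx', 'cy', 'T']
0.1 [ 0.22412132 -0.50199807  0.23076994] [[0.913, 0.408, -0.0], [0.408, -0.913, 0.001], [0.0, -0.001, -1.0]] 0.0187
```

View pics/scene0.png

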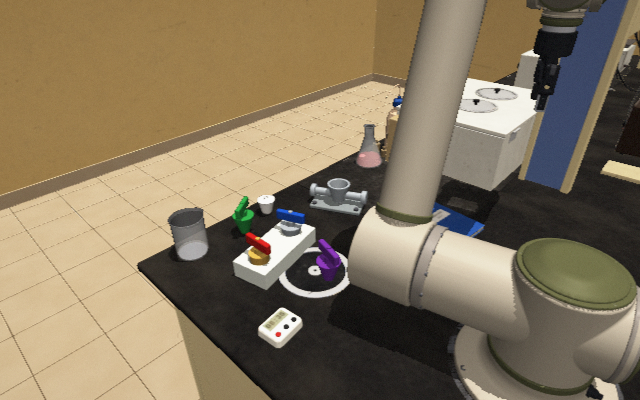

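View pics/top0.png

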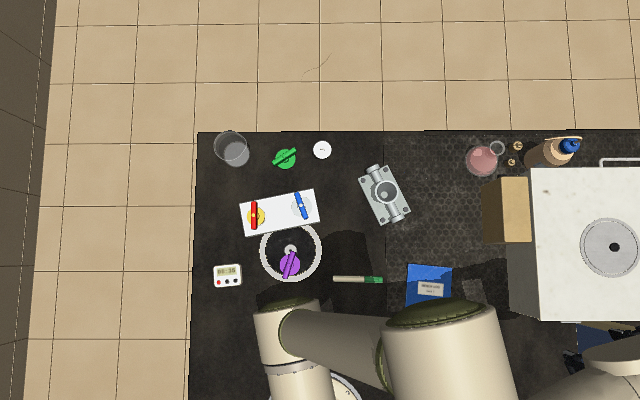

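The pictures show plug-like things in five places. In top: blue bar (302,206) in the rack, red bar (254,214) in the rack, green look-alike (285,158), purple look-alike (290,264). The blue bar in the white rack is the one meant. The valve is at (385,194), crucible (322,150), beaker (232,149). I'll confirm in an enlarged crop and measure.

```bash
cat > h.py <<'E'
from rig import env, optics
import cv2, numpy as np
def ray(c,u,v,z):
    f=200/np.tan(np.radians(c["fov_y"]/2)); T=np.array(c["T"])
    d=T[:3,:3]@np.array([(u-c["cx"])/f,(v-c["cy"])/f,1]); o=T[:3,3]
    return o+d*(z-o[2])/d[2]
def proj(c,p):
    f=200/np.tan(np.radians(c["fov_y"]/2)); T=np.array(c["T"])
    q=T[:3,:3].T@(np.array(p)-T[:3,3]); return np.array([c["cx"]+f*q[0]/q[2],c["cy"]+f*q[1]/q[2]])
E
python3 - <<'E'
from h import *
im=cv2.imread("pics/top0.png"); cv2.imwrite("pics/crop1.png",cv2.resize(im[130:280,230:430],None,fx=4,fy=4,interpolation=cv2.INTER_CUBIC))
c=optics.calibration("top")
for n,u,v,z in [("blue",302,206,.086),("red",254,214,.086),("seat",385,193,.06),("fl1",376,168,.03),("fl2",397,220,.03),("bar a",298,193,.086),("bar b",306,218,.086),("crucible",322,150,.048),("beaker",232,149,.09)]:
    print(n,np.round(ray(c,u,v,z),3))
E
```

```text
blue [0.499 0.027 0.086]
red [0.481 0.135 0.086]
seat [ 0.532 -0.165  0.06 ]
fl1 [ 0.598 -0.148  0.03 ]
fl2 [ 0.472 -0.195  0.03 ]
bar a [0.529 0.036 0.086]
bar b [0.472 0.018 0.086]
crucible [ 0.638 -0.018  0.048]
beaker [0.632 0.188 0.09 ]
```

View pics/crop1.png

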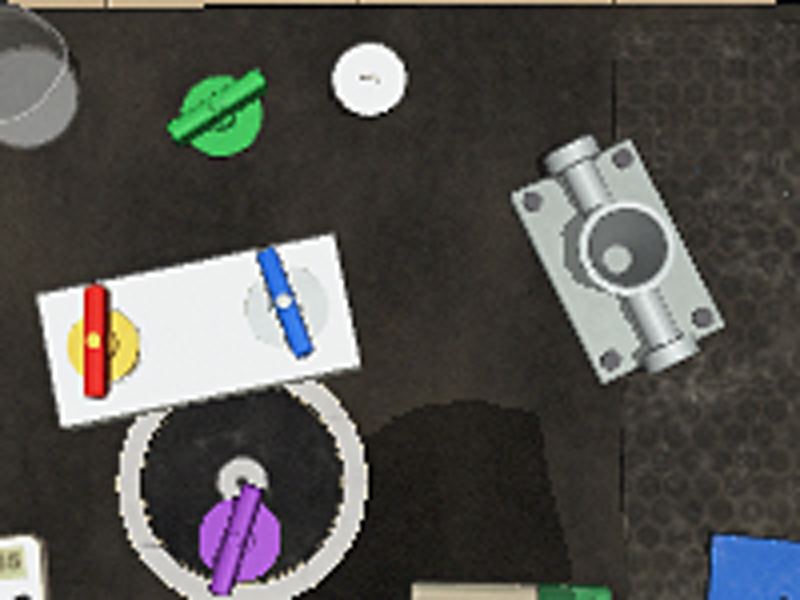

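Crop: steel cone with blue bar in the rack's right hole (crop 285,302), confirmed as plug_blue. The seat mouth is at crop (625,248). Next I'll move to where the wrist camera can see both.

```bash
python3 -m jog '[{"linear":[0.4,-0.25,-0.3],"roll":0},{"linear":[0.7,-0.45,-0.3],"roll":0},{"linear":[0.75,-0.45,-0.3],"roll":0},{"linear":[0.75,-0.45,0],"roll":0},{"linear":[0.75,-0.45,0],"roll":0},{"linear":[0.75,-0.45,0],"roll":0},{"linear":[0.75,-0.45,0],"roll":0},{"linear":[0.75,-0.45,0],"roll":0},{"linear":[0.75,-0.45,0],"roll":0},{"linear":[0.75,-0.45,0],"roll":0},{"linear":[0.5,-0.3,0],"roll":0},{"linear":[0,0,0],"roll":0}]' 1
python3 - <<'E'
from h import *
s=env.observe(); print(s["position"],np.round(s["tool_rot"],3).tolist())
c=optics.calibration("wrist"); print(c["fov_y"],c["cx"],c["cy"],np.round(c["T"],3).tolist())
print(proj(c,[.499,.027,.086]),proj(c,[.532,-.165,.06]))
cv2.imwrite("pics/w1.png",optics.get_image("wrist")[:,:,::-1])
E
```

```text
time_s: 1.1
position: [0.4283, -0.207, 0.2672]
tool_rot: [[0.911, 0.411, 0.0], [0.411, -0.911, 0.001], [0.001, -0.001, -1.0]]
ft_force: [0.2, -0.2, -0.8]
grip_width: 0.0853
gripper_force: 0.0
[ 0.42825008 -0.20700534  0.2671978 ] [[0.911, 0.411, 0.0], [0.411, -0.911, 0.001], [0.001, -0.001, -1.0]]
70.7293418761766 326.44854506421035 199.9869176349648 [[0.412, -0.88, -0.236, 0.488], [-0.911, -0.398, -0.106, -0.18], [-0.0, 0.259, -0.966, 0.409], [0.0, 0.0, 0.0, 1.0]]
[146.40305701  27.86470723] [330.59535223  82.96354418]
```

View pics/w1.png

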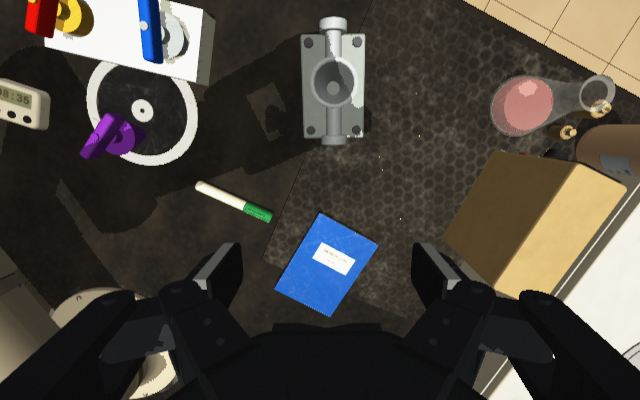

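Wrist picture: seat rim around (335,83), pipe flanges (333,24) and (334,140), blue bar (150,30). I'll shift so both sit lower in the frame and measure in enlarged crops.

```bash
python3 -m jog '[{"linear":[0.4,-0.6,0],"roll":0},{"linear":[0.5,-0.75,0],"roll":0},{"linear":[0.5,-0.75,0],"roll":0},{"linear":[0.45,-0.8,0],"roll":0},{"linear":[0,0,0],"roll":0},{"linear":[0,0,0],"roll":0}]'
python3 - <<'E'
from h import *
import json
c=optics.calibration("wrist"); im=optics.get_image("wrist")[:,:,::-1]
cv2.imwrite("pics/w2.png",im); json.dump({k:np.array(v).tolist() for k,v in c.items()},open("w2.json","w"))
a=proj(c,[.499,.027,.086]);b=proj(c,[.535,-.167,.06]);print(a,b)
out=[]
for p,h in((a,50),(b,50)):
    u,v=[int(round(t)) for t in p]; u0=max(u-h,0);v0=max(v-75,0)
    cr=im[v0:v0+150,u0:u0+100]; print(u0,v0,cr.shape); out.append(cv2.resize(cr,(400,600),interpolation=cv2.INTER_CUBIC) if cr.shape[:2]==(150,100) else cr)
try: cv2.imwrite("pics/w2c.png",np.hstack(out))
except Exception as e: print(e)
E
```

```text
time_s: 1.65
position: [0.4469, -0.0736, 0.2673]
tool_rot: [[0.912, 0.41, -0.0], [0.41, -0.912, -0.0], [-0.0, 0.0, -1.0]]
ft_force: [-0.0, -0.5, -0.3]
grip_width: 0.0851
gripper_force: 0.0
[261.7729024  102.19937574] [426.03262627 144.20613131]
212 27 (150, 100, 3)
376 69 (150, 100, 3)
```

View pics/w2c.png

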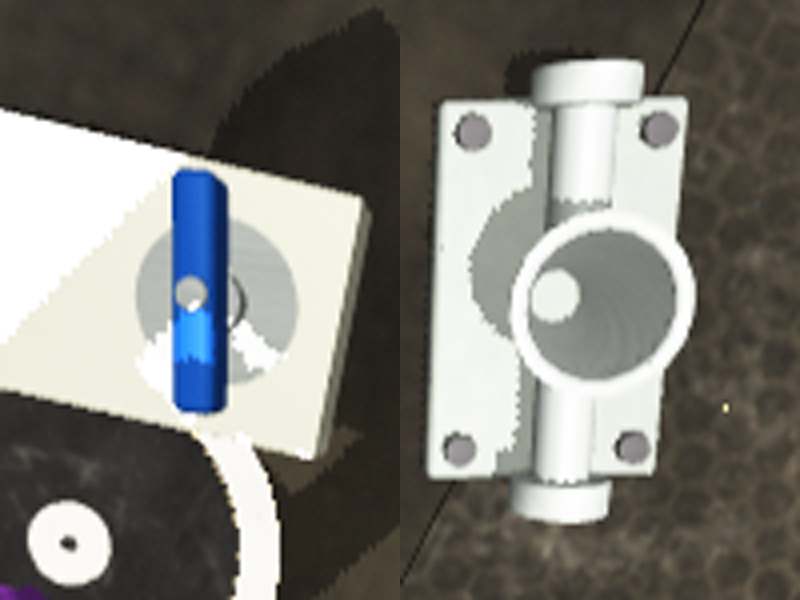

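Crop: blue bar top face runs (192,170)–(192,412), peg dot (190,292). Seat rim outer ellipse is x 511–696, y 210–397, centre (603,303). Base plate corners are (441,100), (687,97), (655,472) and (427,478).

```bash
python3 - <<'E'
from h import *
import json
c=json.load(open("w2.json"))
A=lambda x,y,z:ray(c,212+(x+.5)/4-.5,27+(y+.5)/4-.5,z)
B=lambda x,y,z:ray(c,376+(x-400+.5)/4-.5,69+(y+.5)/4-.5,z)
ang=lambda a,b:np.degrees(np.arctan2(*(a-b)[1::-1]))
print("dot",A(190,292,.086)); t,b=A(173,172,.086),A(173,410,.086);print("edge len",np.linalg.norm(t-b),ang(t,b)); 
m=(A(192,170,.086)+A(192,412,.086))/2;print("mid",m)
print("hole centre", A(217,302,.038), "hole w", np.linalg.norm(A(136,302,.038)-A(298,302,.038)))
print("rim",B(603.5,303.5,.06),np.linalg.norm(B(511,303,.06)-B(696,303,.06)))
tl,tr,br,bl=B(441,100,.01),B(687,97,.01),B(655,472,.01),B(427,478,.01)
print("base",(tl+tr+br+bl)/4,ang(tl,bl),ang(tr,br),ang(tl,tr)+90-180,np.linalg.norm(tl-bl),np.linalg.norm(tl-tr))
p1,p2=B(587,75,.03),B(561,505,.03);print("pipe",ang(p1,p2),np.linalg.norm(p1-p2),ang(B(584,130,.03),B(565,440,.03)))
c2=optics.calibration("top"); print(ray(c2,230+625/4-.4,130+248/4-.4,.06),ray(c2,230+285/4-.4,130+302/4-.4,.086))
E
```

```text
dot [0.50029973 0.03055747 0.086     ]
edge len 0.06110646368002032 20.409571010849177
mid [0.49999515 0.02986447 0.086     ]
hole centre [0.50002362 0.03324195 0.038     ] hole w 0.05053098751608192
rim [ 0.53492543 -0.16769406  0.06      ] 0.05641402657336941
base [ 0.53421734 -0.16723495  0.01      ] 25.076393082737873 25.38304520557404 24.85105051967659 0.1289596526058478 0.08186907556945745
pipe 25.55943974715779 0.1395272058725851 25.51379240866616
[ 0.53525809 -0.16657754  0.06      ] [0.50128528 0.0293749  0.086     ]
```

```bash
python3 -m jog '[{"linear":[0.455,-0.364,0.5],"roll":0},{"linear":[0.455,-0.364,0.6],"roll":0},{"linear":[0.455,-0.364,0.6],"roll":0},{"linear":[0.455,-0.364,0.6],"roll":0},{"linear":[0.455,-0.364,0.6],"roll":0},{"linear":[0,0,0],"roll":0.4},{"linear":[0,0,0],"roll":0.36},{"linear":[0,0,0],"roll":0},{"linear":[0,0,0],"roll":0}]' 0.2
python3 - <<'E'
from h import *
c=optics.calibration("wrist"); s=env.observe(); R=np.array(s["tool_rot"]);p=s["position"]; print(p,np.degrees(np.arctan2(R[1,0],R[0,0])),R[:,2])
a=proj(c,[.5,.03,.086]);print(a,"units",R.T@(np.array([.5,.03,.061])-p)/.04)
im=optics.get_image("wrist")[:,:,::-1].copy(); cv2.circle(im,tuple(int(round(t)) for t in a),2,(0,255,0),-1)
cv2.imwrite("pics/w3.png",im)
E
```

```text
time_s: 2.45
position: [0.5007, 0.0279, 0.1512]
tool_rot: [[0.939, 0.345, -0.0], [0.345, -0.939, -0.0], [-0.0, 0.0, -1.0]]
ft_force: [-0.4, -0.1, 0.5]
grip_width: 0.0515
gripper_force: 0.0
[0.50074431 0.02790598 0.15117866] 20.191787331109413 [-1.81493964e-04 -1.62306834e-04 -9.99999970e-01]
[323.87135962 212.48628486] units [ 1.11556730e-03 -5.57581450e-02  2.25446124e+00]
```

View pics/w3.png

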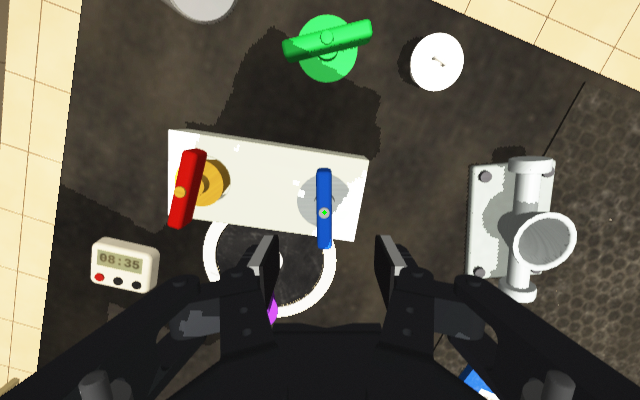

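The bar's peg sits at (324,212), exactly where the estimate projects, and the bar is vertical in the image, so it is aligned with the tool. I'll descend and grip.

```bash
python3 -m jog '[{"linear":[0,-0.05,0.5],"roll":0},{"linear":[0,0,0.6],"roll":0},{"linear":[0,0,0.6],"roll":0},{"linear":[0,0,0.4],"roll":0},{"linear":[0,0,0.15],"roll":0},{"linear":[0,0,0],"roll":0},{"linear":[0,0,0],"roll":0}]' -
python3 -m jog '[{"linear":[0,0,0],"roll":0},{"linear":[0,0,0],"roll":0},{"linear":[0,0,0],"roll":0},{"linear":[0,0,0],"roll":0},{"linear":[0,0,0],"roll":0},{"linear":[0,0,0],"roll":0},{"linear":[0,0,0],"roll":0},{"linear":[0,0,0],"roll":0}]' -1 60
```

```text
time_s: 3.08
position: [0.5003, 0.0307, 0.062]
tool_rot: [[0.938, 0.346, 0.001], [0.346, -0.938, -0.0], [0.001, 0.001, -1.0]]
ft_force: [-0.1, -0.6, 0.4]
grip_width: 0.0514
gripper_force: 0.0
time_s: 3.75
position: [0.5005, 0.0311, 0.0624]
tool_rot: [[0.938, 0.346, 0.002], [0.346, -0.938, -0.001], [0.002, 0.001, -1.0]]
ft_force: [0.0, -0.5, 6.3]
grip_width: 0.013
gripper_force: 58.6
```

```bash
python3 -m jog '[{"linear":[0,0,-0.15],"roll":0},{"linear":[0,0,-0.3],"roll":0},{"linear":[0,0,-0.5],"roll":0},{"linear":[0,0,-0.6],"roll":0},{"linear":[0,0,-0.6],"roll":0},{"linear":[0,0,-0.35],"roll":0},{"linear":[0,0,0],"roll":0},{"linear":[0,0,0],"roll":0}]'
python3 - <<'E'
from h import *
s=env.observe(); R=np.array(s["tool_rot"]);p=s["position"];print(p,"units to seat",R.T@(np.array([.535,-.1675,p[2]])-p)/.04,np.degrees(np.arctan2(R[1,0],R[0,0])))
E
```

```text
time_s: 4.42
position: [0.4996, 0.0313, 0.1614]
tool_rot: [[0.938, 0.346, 0.001], [0.346, -0.938, -0.0], [0.0, 0.0, -1.0]]
ft_force: [-0.4, 0.2, -3.2]
grip_width: 0.0121
gripper_force: 58.7
[0.49958625 0.03132082 0.16142049] units to seat [-8.90476100e-01  4.96960363e+00  6.29184541e-04] 20.25825642857274
```

```bash
python3 -m jog '[{"linear":[-0.11,0.4,0],"roll":0},{"linear":[-0.11,0.7,0],"roll":0},{"linear":[-0.11,0.7,0],"roll":0},{"linear":[-0.11,0.7,0],"roll":0},{"linear":[-0.11,0.7,0],"roll":0},{"linear":[-0.11,0.7,0],"roll":0},{"linear":[-0.11,0.7,0],"roll":0},{"linear":[-0.11,0.37,0],"roll":0},{"linear":[0,0,0],"roll":-0.5},{"linear":[0,0,0],"roll":-0.48},{"linear":[0,0,0],"roll":0},{"linear":[0,0,0],"roll":0}]'
python3 - <<'E'
from h import *
s=env.observe(); R=np.array(s["tool_rot"]);p=s["position"];print(p,"units to seat",R.T@(np.array([.535,-.1675,p[2]])-p)/.04,np.degrees(np.arctan2(R[1,0],R[0,0])))
c=optics.calibration("wrist");im=optics.get_image("wrist")[:,:,::-1].copy()
t=np.linspace(0,2*np.pi,400)
for r in (.0233,.029):
    for a in t:
        q=proj(c,[.535+r*np.cos(a),-.1675+r*np.sin(a),.06]); 
        if a<np.pi*2: im[int(round(q[1])),int(round(q[0]))]=(0,0,255)
print(proj(c,[.535,-.1675,.06]))
q=proj(c,[.535,-.1675,.06]);u,v=int(q[0]),int(q[1]);v0=min(max(v-110,0),200)
cv2.imwrite("pics/w4.png",cv2.resize(im[v0:v0+200,u-130:u+130],None,fx=3,fy=3))
E
```

```text
time_s: 5.42
position: [0.5351, -0.1669, 0.1603]
tool_rot: [[0.906, 0.424, -0.002], [0.424, -0.906, 0.001], [-0.001, -0.002, -1.0]]
ft_force: [-0.0, 0.1, -2.1]
grip_width: 0.0125
gripper_force: 58.7
[ 0.53510711 -0.16694941  0.16032831] units to seat [-8.26305067e-03  1.13295356e-02 -1.05073792e-05] 25.09636256318899
[327.39800311 200.84150718]
```

View pics/w4.png

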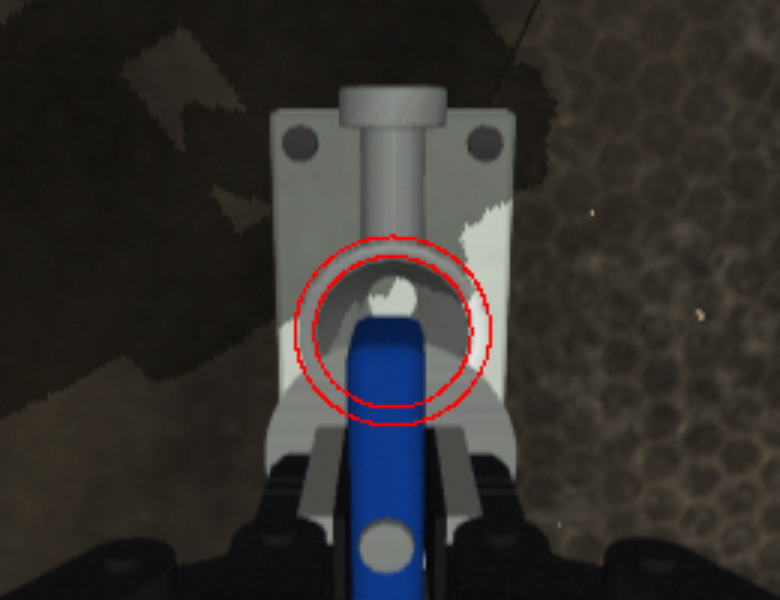

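The predicted rim (red) matches the real rim at crop (393,331), and the peg of the held bar is at crop (387,547). I'll check the plug's in-hand offset.

```bash
python3 - <<'E'
from h import *
c=optics.calibration("wrist"); p=env.observe()["position"]; R=np.array(env.observe()["tool_rot"])
m=ray(c,197+387.5/3-.33,90+547.5/3-.33,p[2]+.0236); print((R.T@(m-p))*1000)
E
python3 -m jog '[{"linear":[0,0,0.3],"roll":0},{"linear":[0,0,0.45],"roll":0},{"linear":[0,0,0.45],"roll":0},{"linear":[0,0,0.35],"roll":0},{"linear":[0,0,0.2],"roll":0},{"linear":[0,0,0.1],"roll":0},{"linear":[0,0,0],"roll":0},{"linear":[0,0,0],"roll":0}]'
```

```text
[ -1.03843168  -0.54306315 -23.59837857]
time_s: 6.13
position: [0.5359, -0.1675, 0.0879]
tool_rot: [[0.905, 0.425, 0.001], [0.425, -0.905, -0.0], [0.001, 0.001, -1.0]]
ft_force: [-0.3, -0.1, -2.1]
grip_width: 0.0126
gripper_force: 58.8
```

```bash
python3 -m jog '[{"linear":[0,0,0.1],"roll":0},{"linear":[0,0,0.1],"roll":0},{"linear":[0,0,0.07],"roll":0},{"linear":[0,0,0],"roll":0},{"linear":[0,0,0],"roll":0}]'
```

```text
time_s: 6.55
position: [0.5355, -0.1674, 0.0764]
tool_rot: [[0.905, 0.425, -0.0], [0.425, -0.905, 0.0], [-0.0, -0.0, -1.0]]
ft_force: [0.9, -0.6, -2.5]
grip_width: 0.0127
gripper_force: 58.8
```

```bash
python3 -m jog '[{"linear":[0,0,0.03],"roll":0},{"linear":[0,0,0.03],"roll":0},{"linear":[0,0,0],"roll":0},{"linear":[0,0,0],"roll":0}]'
```

```text
time_s: 6.88
position: [0.5354, -0.1674, 0.0741]
tool_rot: [[0.905, 0.425, -0.0], [0.425, -0.905, 0.0], [-0.0, -0.0, -1.0]]
ft_force: [-1.5, 0.4, -0.8]
grip_width: 0.0123
gripper_force: 59.1
```

```bash
python3 -m jog '[{"linear":[0,0,0.03],"roll":0},{"linear":[0,0,0],"roll":0},{"linear":[0,0,0],"roll":0}]';python3 -m jog '[{"linear":[0,0,0.02],"roll":0},{"linear":[0,0,0],"roll":0},{"linear":[0,0,0],"roll":0}]'
```

```text
time_s: 7.13
position: [0.5353, -0.1675, 0.0731]
tool_rot: [[0.905, 0.425, -0.001], [0.425, -0.905, -0.0], [-0.001, -0.0, -1.0]]
ft_force: [-5.7, -1.2, 3.7]
grip_width: 0.0126
gripper_force: 60.0
time_s: 7.38
position: [0.5352, -0.1676, 0.0725]
tool_rot: [[0.905, 0.425, -0.001], [0.425, -0.905, -0.0], [-0.001, -0.0, -1.0]]
ft_force: [-6.3, -0.5, 6.1]
grip_width: 0.0124
gripper_force: 60.5
```

```bash
python3 -m jog '[{"linear":[-0.015,0,0.01],"roll":0},{"linear":[0,0,0],"roll":0},{"linear":[0,0,0],"roll":0}]';python3 -m jog '[{"linear":[-0.01,0,0.02],"roll":0},{"linear":[0,0,0],"roll":0},{"linear":[0,0,0],"roll":0}]'
```

```text
time_s: 7.63
position: [0.5349, -0.1677, 0.072]
tool_rot: [[0.905, 0.425, -0.0], [0.425, -0.905, 0.0], [-0.0, -0.0, -1.0]]
ft_force: [-5.4, 0.9, 5.9]
grip_width: 0.0125
gripper_force: 60.4
time_s: 7.88
position: [0.5348, -0.1678, 0.0716]
tool_rot: [[0.905, 0.425, 0.001], [0.425, -0.905, -0.0], [0.001, 0.0, -1.0]]
ft_force: [-5.3, 1.6, 7.8]
grip_width: 0.0121
gripper_force: 60.9
```

```bash
python3 -m jog '[{"linear":[-0.03,0.01,0.01],"roll":0},{"linear":[0,0,0],"roll":0},{"linear":[0,0,0],"roll":0}]';python3 -m jog '[{"linear":[-0.02,0.01,0.02],"roll":0},{"linear":[0,0,0],"roll":0},{"linear":[0,0,0],"roll":0}]'
```

```text
time_s: 8.13
position: [0.5347, -0.168, 0.0716]
tool_rot: [[0.905, 0.425, 0.003], [0.425, -0.905, 0.001], [0.003, 0.0, -1.0]]
ft_force: [-2.2, 5.5, 9.8]
grip_width: 0.0124
gripper_force: 61.2
time_s: 8.38
position: [0.5346, -0.1681, 0.0714]
tool_rot: [[0.905, 0.425, 0.004], [0.425, -0.905, 0.002], [0.004, 0.0, -1.0]]
ft_force: [-0.4, 10.2, 14.7]
grip_width: 0.0123
gripper_force: 62.2
```

```bash
python3 -m jog '[{"linear":[0.016,-0.036,-0.01],"roll":0},{"linear":[0,0,0],"roll":0},{"linear":[0,0,0],"roll":0},{"linear":[0,0,0],"roll":0}]'; python3 -c "
from h import *
print(env.observe()['wrist_torque'])"
```

```text
time_s: 8.72
position: [0.5346, -0.1679, 0.0715]
tool_rot: [[0.905, 0.425, 0.004], [0.425, -0.905, -0.001], [0.003, 0.003, -1.0]]
ft_force: [-0.6, 2.8, 10.0]
grip_width: 0.0126
gripper_force: 61.4
[0.62735444 0.08284942 0.04184335]
```

```bash
python3 -m jog '[{"linear":[0,0,0],"roll":0},{"linear":[0,0,0],"roll":0},{"linear":[0,0,0],"roll":0},{"linear":[0,0,-0.1],"roll":0},{"linear":[0,0,-0.4],"roll":0},{"linear":[0,0,-0.5],"roll":0},{"linear":[0,0,-0.2],"roll":0},{"linear":[0,0,0],"roll":0}]' -0.2
python3 - <<'E'
from h import *
s=env.observe(); R=np.array(s["tool_rot"]);p=s["position"];print(p,R[:,2],np.degrees(np.arctan2(R[1,0],R[0,0])))
c=optics.calibration("wrist");im=optics.get_image("wrist")[:,:,::-1].copy()
def seg(pts,col):
    for a,b in zip(pts,pts[1:]): cv2.line(big,*[tuple(int(round(t*3)) for t in (proj(c,x)-[u0,v0])) for x in (a,b)],col,1)
q=proj(c,[.535,-.1675,.06]);u0,v0=int(q[0])-130,min(max(int(q[1])-100,0),200)
big=cv2.resize(im[v0:v0+200,u0:u0+260],None,fx=3,fy=3)
a=np.radians(25.2);X=np.array([np.cos(a),np.sin(a),0]);Y=np.array([-X[1],X[0],0]);C=np.array([.535,-.1675,.0954])
seg([C+X*i*.032+Y*j*.006 for i,j in((1,1),(1,-1),(-1,-1),(-1,1),(1,1))],(0,0,255))
cv2.imwrite("pics/w5.png",big)
E
```

```text
time_s: 9.38
position: [0.5341, -0.1684, 0.12]
tool_rot: [[0.905, 0.425, 0.004], [0.425, -0.905, -0.002], [0.002, 0.003, -1.0]]
ft_force: [-0.7, -0.8, -0.7]
grip_width: 0.0343
gripper_force: 0.0
[ 0.53406253 -0.16835845  0.11995511] [ 0.00356877 -0.00202377 -0.99999158] 25.154775780394743
```

View pics/w5.png

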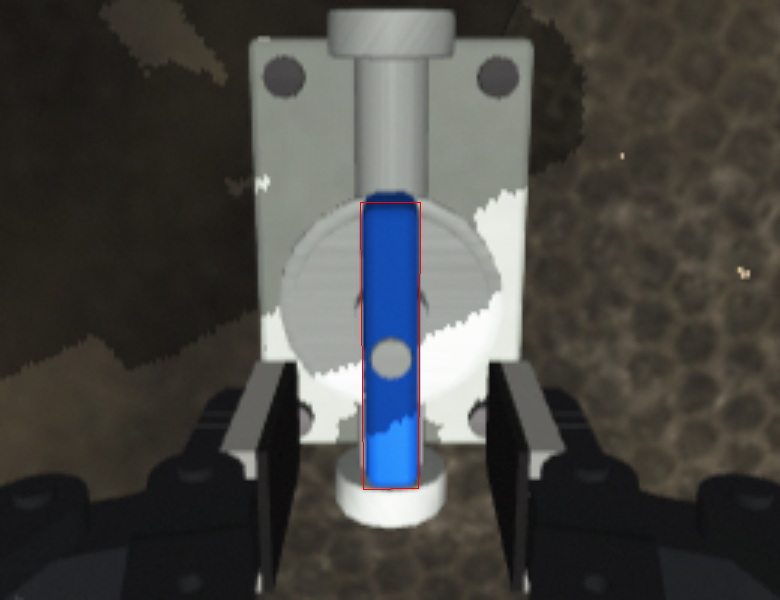

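The bar matches the predicted home outline (red) at crop (362–420, 202–489), in line with the pipe. I'll press down on top with shut fingers to be sure it is fully home.

```bash
python3 -m jog '[{"linear":[0.03,-0.01,0],"roll":0},{"linear":[0,0,0],"roll":0},{"linear":[0,0,0.2],"roll":0},{"linear":[0,0,0.2],"roll":0},{"linear":[0,0,0.1],"roll":0},{"linear":[0,0,0],"roll":0},{"linear":[0,0,0],"roll":0}]' -1 40; python3 -m jog '[{"linear":[0,0,0.08],"roll":0},{"linear":[0,0,0.04],"roll":0},{"linear":[0,0,0],"roll":0},{"linear":[0,0,0],"roll":0}]'
```

```text
time_s: 10.02
position: [0.5339, -0.167, 0.0976]
tool_rot: [[0.905, 0.425, -0.001], [0.425, -0.905, 0.001], [-0.001, -0.001, -1.0]]
ft_force: [0.2, -0.1, -0.2]
grip_width: 0.0002
gripper_force: 0.0
time_s: 10.35
position: [0.5346, -0.1673, 0.0951]
tool_rot: [[0.905, 0.425, 0.002], [0.425, -0.905, -0.002], [0.002, 0.002, -1.0]]
ft_force: [-3.8, 1.5, 13.7]
grip_width: -0.0002
gripper_force: 6.7
```

```bash
python3 -m jog '[{"linear":[0,0,-0.2],"roll":0},{"linear":[0,0,-0.4],"roll":0},{"linear":[0,0,0],"roll":0},{"linear":[0,0,0],"roll":0},{"linear":[0,0,0],"roll":0},{"linear":[0,0,0.3],"roll":0},{"linear":[0,0,0.4],"roll":0},{"linear":[0,0,0.3],"roll":0},{"linear":[0,0,0.05],"roll":0},{"linear":[0,0,0],"roll":0}]' -0.3; python3 -m jog '[{"linear":[0,0,0],"roll":0},{"linear":[0,0,0],"roll":0},{"linear":[0,0,0],"roll":0},{"linear":[0,0,0],"roll":0},{"linear":[0,0,0],"roll":0},{"linear":[0,0,0],"roll":0}]' -1 50
```

```text
time_s: 11.18
position: [0.5336, -0.1667, 0.0742]
tool_rot: [[0.905, 0.425, -0.002], [0.425, -0.905, 0.001], [-0.001, -0.002, -1.0]]
ft_force: [-0.2, -0.4, 0.1]
grip_width: 0.0299
gripper_force: 0.0
time_s: 11.68
position: [0.5346, -0.1676, 0.0761]
tool_rot: [[0.905, 0.425, 0.002], [0.425, -0.905, -0.002], [0.001, 0.002, -1.0]]
ft_force: [0.6, -4.3, 4.4]
grip_width: 0.0106
gripper_force: 52.0
```

```bash
python3 -m jog '[{"linear":[-0.01,0.018,0.01],"roll":0},{"linear":[0,0,0],"roll":0.3},{"linear":[0,0,0],"roll":0.5},{"linear":[0,0,0],"roll":0.6},{"linear":[0,0,0],"roll":0.6}]'
```

```text
time_s: 12.1
position: [0.5347, -0.1678, 0.0759]
tool_rot: [[0.966, 0.26, 0.002], [0.26, -0.966, -0.001], [0.002, 0.001, -1.0]]
ft_force: [1.2, -1.2, 6.6]
grip_width: 0.0108
gripper_force: 52.6
```

```bash
python3 -m jog '[{"linear":[0,0,0],"roll":0.7},{"linear":[0,0,0],"roll":0.7},{"linear":[0,0,0],"roll":0.7},{"linear":[0,0,0],"roll":0.7},{"linear":[0,0,0],"roll":0.7},{"linear":[0,0,0],"roll":0.7},{"linear":[0,0,0],"roll":0.7},{"linear":[0,0,0],"roll":0.7},{"linear":[0,0,0],"roll":0.7},{"linear":[0,0,0],"roll":0.7},{"linear":[0,0,0],"roll":0},{"linear":[0,0,0],"roll":0}]'; python3 - <<'E'
from h import *
s=env.observe(); R=np.array(s["tool_rot"]);print(np.degrees(np.arctan2(R[1,0],R[0,0])),s["wrist_torque"])
cv2.imwrite("pics/w6.png",optics.get_image("wrist")[150:350,190:460,::-1].repeat(2,0).repeat(2,1))
E
```

```text
time_s: 13.1
position: [0.5347, -0.1682, 0.0759]
tool_rot: [[0.941, -0.34, 0.002], [-0.34, -0.941, -0.001], [0.003, 0.0, -1.0]]
ft_force: [0.8, -3.5, 7.8]
grip_width: 0.0109
gripper_force: 52.4
-19.860864277968282 [-0.47803256 -0.08620394  0.01808599]
```

View pics/w6.png

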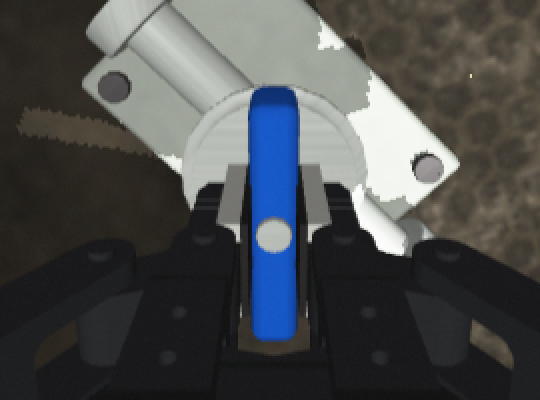

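The bar (272,215) followed the tool and now stands 45° off the pipe, still seated. I'll turn it back.

```bash
python3 -m jog '[{"linear":[0,0,0],"roll":-0.5},{"linear":[0,0,0],"roll":-0.9},{"linear":[0,0,0],"roll":-0.9},{"linear":[0,0,0],"roll":-0.9},{"linear":[0,0,0],"roll":-0.9},{"linear":[0,0,0],"roll":-0.9},{"linear":[0,0,0],"roll":-0.9},{"linear":[0,0,0],"roll":-0.9},{"linear":[0,0,0],"roll":-0.9},{"linear":[0,0,0],"roll":-0.9},{"linear":[0,0,0],"roll":-0.4},{"linear":[0,0,0],"roll":0}]'; python3 -m jog '[{"linear":[0,0,0],"roll":0},{"linear":[0,0,0],"roll":0},{"linear":[0,0,0],"roll":0}]'; python3 - <<'E'
from h import *
s=env.observe(); R=np.array(s["tool_rot"]);print(np.degrees(np.arctan2(R[1,0],R[0,0])),s["wrist_torque"])
E
```

```text
time_s: 14.15
position: [0.5346, -0.1677, 0.0759]
tool_rot: [[0.905, 0.426, 0.002], [0.426, -0.905, -0.0], [0.002, 0.001, -1.0]]
ft_force: [1.4, -0.3, 9.0]
grip_width: 0.0108
gripper_force: 52.6
time_s: 14.4
position: [0.5346, -0.1677, 0.0759]
tool_rot: [[0.905, 0.425, 0.002], [0.425, -0.905, -0.0], [0.002, 0.001, -1.0]]
ft_force: [0.9, -0.9, 7.9]
grip_width: 0.011
gripper_force: 52.6
25.130839397262562 [-0.03764016 -0.08466273 -0.14968443]
```

Back in line. I'll open, retreat and take a last look.

```bash
python3 -m jog '[{"linear":[0,0,0],"roll":0},{"linear":[0,0,0],"roll":0},{"linear":[0,0,0],"roll":0},{"linear":[0,0,-0.1],"roll":0},{"linear":[0,0,-0.4],"roll":0},{"linear":[0,0,-0.6],"roll":0},{"linear":[0,0,-0.6],"roll":0},{"linear":[0,0,-0.4],"roll":0},{"linear":[0,0,0],"roll":0}]' -0.2
python3 - <<'E'
from h import *
c=optics.calibration("wrist");im=optics.get_image("wrist")[:,:,::-1].copy()
q=proj(c,[.535,-.1675,.06]);u0,v0=int(q[0])-130,min(max(int(q[1])-100,0),200)
big=cv2.resize(im[v0:v0+200,u0:u0+260],None,fx=3,fy=3)
a=np.radians(25.2);X=np.array([np.cos(a),np.sin(a),0]);Y=np.array([-X[1],X[0],0]);C=np.array([.535,-.1675,.0954])
P=[(proj(c,C+X*i*.032+Y*j*.006)-[u0,v0])*3 for i,j in((1,1),(1,-1),(-1,-1),(-1,1))]
cv2.polylines(big,[np.int32(np.round(P))],True,(0,0,255),1); cv2.imwrite("pics/w7.png",big)
E
```

```text
time_s: 15.15
position: [0.5352, -0.1683, 0.1624]
tool_rot: [[0.905, 0.425, 0.005], [0.425, -0.905, -0.003], [0.004, 0.005, -1.0]]
ft_force: [0.3, 0.7, 0.1]
grip_width: 0.0344
gripper_force: 0.0
```

View pics/w7.png

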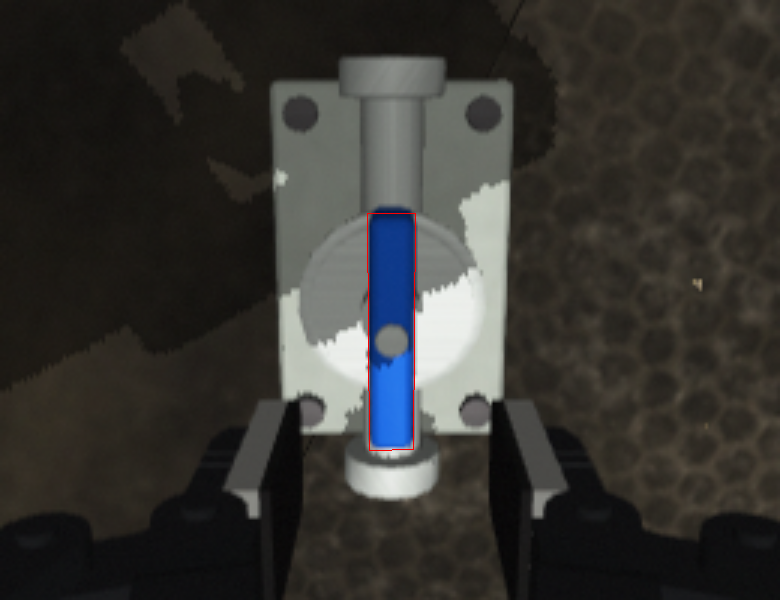

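The plug sits within its predicted home outline (368–415, 212–450), in line with the pipe, and the gripper is clear.

```bash
python3 -c "
from rig import env
print(env.close_job())"
```

```text
the job is handed in; nothing more can be done
None
```

The blue plug is pressed home in the valve seat, was turned 45° and back, is in line with the pipe, and was released; I handed the job in at about 15 s, with no verdict returned.

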